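# Wedge up the board carrier

## Robot

A 7-joint arm with a two-finger parallel gripper is mounted at the origin on the work surface. World frame = base frame: x ahead of the robot, y to its left, z up, the work surface at z = 0. Lengths are in m, angles in rad, forces in N, time in s.
With the tool pointing down it reaches from about 0.4 to 0.85 m from the base axis. Payload 4.5 kg.
Tool frame: the origin (TCP) lies between the finger pads; the fingertips stand ahead of it and the grasp point (between the pads) is the TCP (nose_length is the z of the fingertips in the tool frame, in m); z points along the fingers, y is the line along which they close (so a half turn about z gives the same grasp; the last joint's range is limited). The gripper opens to 88 mm and grips with 3 to 60 N. Pads are 18 mm wide; open, the fingers measure 123 mm over their backs; the gripper's body (75 mm by 187 mm) begins 45 mm behind the grasp point.
Start: joints at [1.141, 0.689, -0.195, 1.565, 0.157, 0.902, -0.215], TCP at [0.28, -0.559, 0.258] pointing down, gripper open.
Joint ranges: [-3.01, 3.01], [-0.46, 2.08], [-1.47, 1.51], [0.13, 2.56], [-1, 4.14], [0.04, 2.09], [-2.66, 2.66]. Speed limits (rad/s): [2.57, 2.57, 3.14, 3.14, 3.14, 3.14, 3.14].

## Interface

Orientations are given as [roll, pitch, yaw] about the fixed x, y, z axes, in that order (R = Rz(yaw) Ry(pitch) Rx(roll)).
In Python, from plant import * gives the robot as it stands. The module is installed in compiled form; this text tells all that it offers.
- The arm moves only by the tool arm_command, never from a script. Its argument "moves" is a list of rows, each a list of 7 numbers: the turn, a rotation vector about the tool's x, y, z in degrees, then the shift along the tool's x, y, z in m, then the closure, from 0 (fully open) to 1 (shut). A call has 1 to 10 rows; each row shifts and turns the commanded pose from where the row before left it, along the tool's axes as they then stand; what a row does not reach is not made up. A row lasts 1/10 s, in which the tool goes at most 50 mm and 8.59 degrees, less where a joint would pass 70% of its speed; a pose out of reach is approached as far as the arm can. A call with a gripper value outside its range is refused whole. The fingers move at their own pace and stop on an object; "force" is the grip in N (left out, the last holds). Time passes only in rows, so rows that do not move let the fingers close. It gives the time, the measured TCP pose, the force, the opening and the grip force at its end, in the units of the state.
- sense(): the state, without advancing time (a new reading comes with each control period).
- get_image(name): name is "scene" or "top"; returns the picture (400x640x3 uint8, red, green, blue); there is no depth.
- get_calibration(name): a dict with "fx", "fy", "cx", "cy" (pixels), "eye" and "rotation" of the camera in the world. Camera axes: x right, y down, z forward; pixel columns grow to the right and rows downward; lengths in m; the calibration is good to about 2 mm. A picture is of the moment at which its call begins. get_calibration takes no time and is no camera call.
- hand_in(): hands the job in; it is judged then, once.
The state is a dict: "time": time; "joint_pos": joint angles; "qd": joint speeds; "tau": joint torques, N m; "position": TCP position; "eef_rot": TCP orientation; "force": force on the tool from outside, world axes, zero at the start; "torque": the same for the moment, N m; "opening": finger opening in m; "grasp_force": force on a finger pad.
Only numpy, scipy, OpenCV 4.12 (cv2) and the standard library are available. Lean on these libraries where they do the work, as an engineer would, in place of code of your own. Each camera call takes 0.05 s, during which the arm holds its last target. There are 200 camera calls.

## Task

Three orange wedges lie on the bench around the board test fixture: pick up the medium-sized one (the thin one cannot reach the steel lip of the hinged board carrier, the thick one does not fit under it), set it flat on the fixture's front apron and push it, toe first and square to the front edge, under the middle of the lip until the carrier just lifts off its rest posts, its lip raised about 4 mm and not much more. Finish while still gripping the wedge there, carrying the carrier on the wedge alone. Do not disturb the other two wedges, the multimeter, the screwdriver or the jar.

Things in the scene. Friction and masses are not known exactly. Their poses are not given: they have to be found in the camera images.
- fixture: Fixed aluminium base plate, top 6 mm above the bench. Origin on the bench straight below the middle of the lip's front edge; +x runs from the apron under the lip to the hinge (push direction), z up. Apron: x = -120 to 0 mm, 110 mm wide, two yellow lane lines 48 mm apart. Behind it, 210 mm wide: two rubber rest posts (x = 45, y = +-75 mm) and hinge blocks.
- carrier: Grey hinged plate, 190 mm wide, with a green circuit board; 0.45 to 0.9 kg. Swings up about a level hinge 235 mm in fixture +x behind the lip's front edge, 19 mm above the bench; falls back by its weight; its lip presses 2 to 4.5 N on a wedge. Origin at the middle of the lip's lower front edge; axes as the fixture's when resting. Tallest board part: 36 mm above the bench.
- lip (a point): Middle of the lower front edge of the carrier's steel lip (60 mm wide, 5 mm thick, standing out 25 mm in front of the carrier plate). With the carrier resting it is 16 mm above the bench, so 10 mm above the apron; its rise is the lift. The wedge's ramp lifts it by this edge.
- medium_wedge: The wedge to use, orange plastic, 65 to 105 g. Origin on its underside below the centre of the upright grip block (30 mm in x, 22 in y, 44 high, black band). +x points to the toe. Ramp from x = 15 to 95 mm, 30 wide, falling evenly from 22 to 4 mm high. On the apron it meets the lip when the toe is 27 mm past the edge; each 10 mm more lifts the lip 2.2 mm. Friction stops it sliding back.
- medium_wedge_toe (a point): Middle of the lower edge of the medium wedge's toe.
- thin_wedge: Look-alike, too thin, leave alone: same grip block and axes, ramp 60 mm long, 30 mm wide, from 8 mm at the block down to 2 mm at the toe.
- thick_wedge: Look-alike, too thick, leave alone: same grip block and axes, ramp 95 mm long, 30 mm wide, from 36 mm at the block down to 13 mm at the toe.
- multimeter: Orange and black multimeter lying on its back, 150 x 80 x 45 mm, origin in the middle of its underside. Leave alone.
- screwdriver: Screwdriver with red handle lying on the bench, 140 mm long. Leave alone.
- screw_jar: Small yellow jar, 50 mm across, 60 mm high, origin in the middle of its underside. Leave alone.
Not all that is in view belongs to the job. Leave any pink look-alike of the medium_wedge alone.

How it is judged:
By the outcome, as a careful person would: the job done as asked, in the order asked, and still so for the second after the job is handed in, while the arm keeps its last pose, push and grip.
It also fails if it takes over 45 s, if anything falls off the work surface, if the arm or the gripper's body presses on something with over 40 N, if the wrist force passes 120 N, or if a joint passes its speed limit or range.

## Working session

There is one attempt and no reset: what is moved stays moved. The work goes in short steps, Python scripts to look and compute and a tool call to move; the robot and the scene stay as the last step left them, time stands still between calls to the robot, and variables do not carry over. Pictures are saved under pics/ and viewed, at most 10 in all, crops included, and the job is handed in when it is done.

Besides the shell and the picture viewer there is one more tool, called after "Request:" as name(argument=value, ...) on one line, values as JSON. arm_command: Moves the arm, as the interface text tells. Its arguments: {"type":"object","properties":{"moves":{"type":"array"},"force":{"type":"number"}},"required":["moves"]}

```bash
mkdir -p pics; python3 - <<'E'
from plant import *
import cv2
for n in("scene","top"):
    cv2.imwrite(f"pics/{n}0.png",get_image(n)[:,:,::-1]); print(n,get_calibration(n))
s=sense();print(s)
try: print(nose_length)
except Exception as e: print(e)
E
```

```text
scene {'fx': 509.0018653712102, 'fy': 509.0018653712102, 'cx': 324.09623956820286, 'cy': 200.09491315994194, 'eye': array([ 1.07935909, -0.87676987,  1.01158577]), 'rotation': array([-2.30490789,  0.01323268,  0.58252313])}
top {'fx': 411.57826188114245, 'fy': 411.57826188114245, 'cx': 323.3788793784498, 'cy': 197.2828700422792, 'eye': array([ 0.38620762, -0.03017753,  1.25905069]), 'rotation': array([-3.07081053,  0.00986736, -1.5562764 ])}
{'time': 0.1, 'joint_pos': array([ 1.14081086,  0.68987299, -0.19454404,  1.56620849,  0.15734027,
        0.90252516, -0.21511967]), 'qd': array([-1.32895935e-04, -2.64024835e-03,  5.17648639e-04, -4.32264283e-04,
       -2.83918888e-07, -5.34280567e-04, -1.33640604e-03]), 'tau': array([-4.05275801e-03, -5.28495705e+01, -1.27242275e+00, -1.53837347e+01,
       -5.27627289e-02,  1.98766116e-03,  3.48454228e-05]), 'position': array([ 0.27931562, -0.55852599,  0.25701616]), 'eef_rot': array([-3.13998128e+00,  1.39341562e-04,  4.63881823e-01]), 'force': array([-0.44688059,  0.51105109,  0.12152514]), 'torque': array([ 0.03102971, -0.00445258,  0.01554402]), 'grasp_force': 0.0, 'opening': 0.08806159927210837}
0.019
```

View pics/scene0.png

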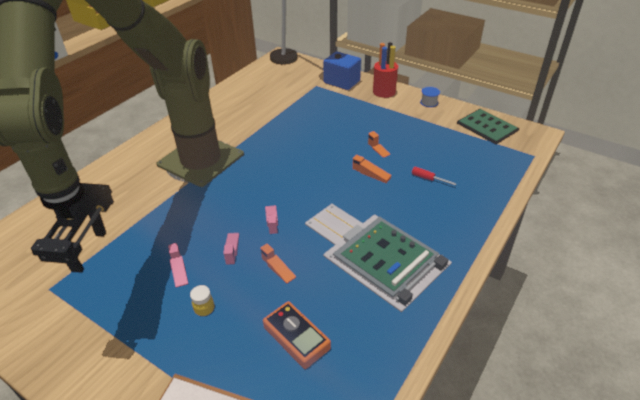

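View pics/top0.png

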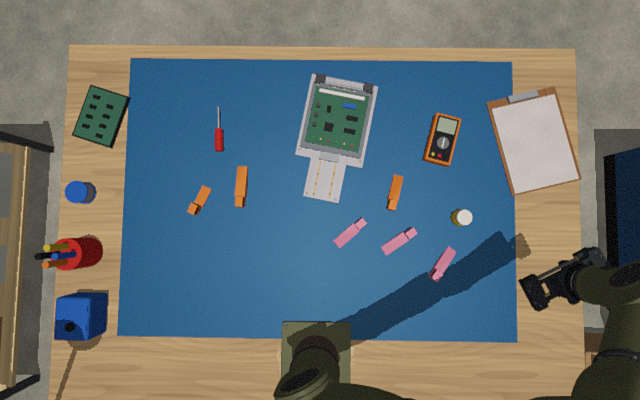

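The scene view shows the fixture at about (385,255), with its apron at (335,225). Orange wedges are at (278,263), (371,168) and (378,145). In the top view they are at (396,192), (241,187) and (199,200), and by length they look like medium, thick and thin. I'll crop in to get accurate pixels.

```bash
python3 - <<'E'
import cv2,numpy as np
t=cv2.imread("pics/top0.png");s=cv2.imread("pics/scene0.png")
a=cv2.resize(t[140:220,290:420],None,fx=6,fy=6,interpolation=cv2.INTER_CUBIC)
b=cv2.resize(s[190:290,250:380],None,fx=6,fy=6,interpolation=cv2.INTER_CUBIC)
cv2.imwrite("pics/c1.png",a);cv2.imwrite("pics/c2.png",b)
for n,i in(("top",t),("scene",s)):
    h=cv2.cvtColor(i,cv2.COLOR_BGR2HSV);m=cv2.inRange(h,(5,150,90),(16,255,255))
    k,l,st,c=cv2.connectedComponentsWithStats(m)
    for j in range(1,k):
        if st[j,4]>80: print(n,st[j],c[j].round(1),cv2.minAreaRect(np.argwhere(l==j)[:,::-1].astype(np.float32)))
E
```

```text
top [487 102  27  93 165] [499.5 146.9] ((500.176513671875, 148.20590209960938), (95.07395935058594, 4.6081767082214355), 75.96376037597656)
top [423 113  38  53 456] [439.4 141.2] ((441.7059631347656, 139.17648315429688), (27.163990020751953, 49.47726821899414), 14.03624439239502)
top [235 167  12  40 380] [240.7 185.5] ((240.74945068359375, 186.38092041015625), (10.571213722229004, 39.582801818847656), 5.440331935882568)
top [387 175  16  35 314] [394.3 191.6] ((393.8999938964844, 192.1999969482422), (9.870335578918457, 34.491943359375), 12.52880859375)
top [188 186  23  28 271] [199.3 199.8] ((199.3341522216797, 200.39268493652344), (11.161344528198242, 30.71839141845703), 32.905242919921875)
top [ 42 259  26   9 141] [ 54.6 263.2] ((54.548038482666016, 263.3602600097656), (6.1456122398376465, 25.57367706298828), 82.40535736083984)
scene [373 144  15  12  88] [380.  149.7] ((380.1239013671875, 149.8583984375), (15.804110527038574, 5.8324689865112305), 41.18592834472656)
scene [354 156  36  25 247] [372.5 168.3] ((371.3188781738281, 167.79263305664062), (39.76001739501953, 7.004565238952637), 31.759479522705078)
scene [281 303  49  50 138] [313.7 332.2] ((305.4291687011719, 324.58526611328125), (58.11491775512695, 18.601070404052734), 53.746158599853516)
```

View pics/c1.png

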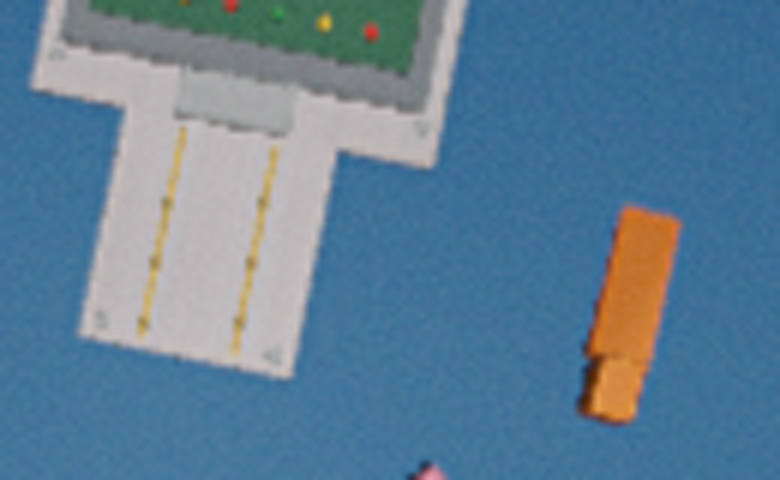

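View pics/c2.png

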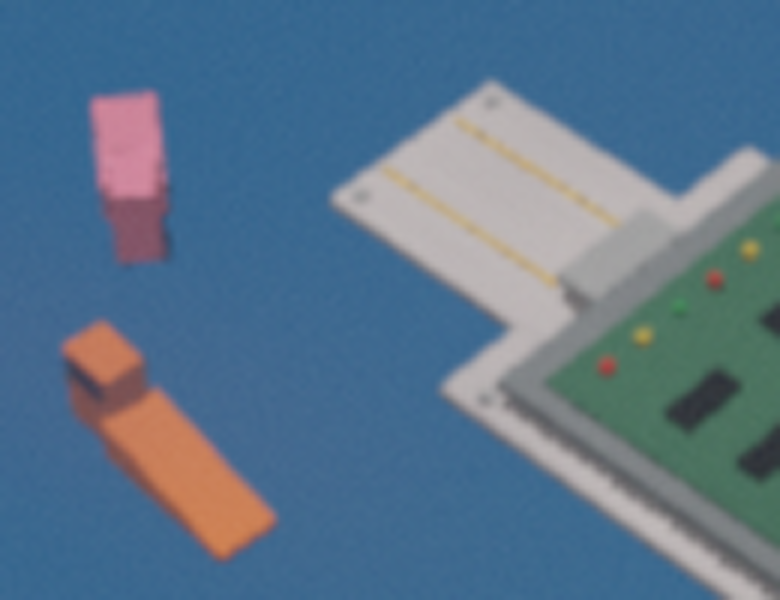

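The crops show the wedge block top centred at about (617,389) in the top crop and (104,353) in the scene crop, and the toe at (653,211) and (250,540). The apron's front corners are (81,337)/(292,378) in top and (490,80)/(332,197) in scene. Next I triangulate.

```bash
cat > h.py <<'E'
from plant import *
import numpy as np
from scipy.spatial.transform import Rotation as R
def ray(n,uv):
    c=get_calibration(n); M=R.from_euler('xyz',c['rotation']).as_matrix()
    return c['eye'],M@np.array([(uv[0]-c['cx'])/c['fx'],(uv[1]-c['cy'])/c['fy'],1])
def atz(n,uv,z):
    e,d=ray(n,uv); return e+d*(z-e[2])/d[2]
def tri(ut,us):
    A=[];b=[]
    for n,u in(("top",ut),("scene",us)):
        e,d=ray(n,u);d=d/np.linalg.norm(d);P=np.eye(3)-np.outer(d,d);A.append(P);b.append(P@e)
    return np.linalg.lstsq(np.vstack(A),np.hstack(b),rcond=None)[0]
T=lambda c:((c[0]+.5)/6-.5+290,(c[1]+.5)/6-.5+140)
S=lambda c:((c[0]+.5)/6-.5+250,(c[1]+.5)/6-.5+190)
E
python3 - <<'E'
from h import *
np.set_printoptions(precision=4,suppress=True)
L=dict(block=((617,389),(104,353),.044),toeL=((624,206),(278,520),.004),toeR=((682,217),(222,558),.004),
 apL=((81,337),(490,80),.006),apR=((292,378),(332,197),.006),lipL=((175,118),(645,210),.021),lipR=((290,136),(560,275),.021),
 l1a=((182,127),(620,224),.006),l1b=((141,335),(458,120),.006),l2a=((276,147),(557,287),.006),l2b=((234,353),(385,168),.006))
for k,(t,s,z) in L.items():
    p=T(t);q=S(s);print(k,tri(p,q),atz("top",p,z),atz("scene",q,z))
E
```

```text
block [ 0.4545 -0.221   0.0413] [ 0.4539 -0.221   0.044 ] [ 0.4568 -0.2224  0.044 ]
toeL [ 0.5507 -0.2303  0.0023] [ 0.5498 -0.2306  0.004 ] [ 0.5523 -0.2309  0.004 ]
toeR [ 0.5445 -0.2601  0.0041] [ 0.5445 -0.2601  0.004 ] [ 0.5444 -0.2601  0.004 ]
apL [0.4794 0.0461 0.0069] [0.4787 0.0455 0.006 ] [0.4796 0.0476 0.006 ]
apR [ 0.4602 -0.0614  0.0058] [ 0.4593 -0.0621  0.006 ] [ 0.4612 -0.0607  0.006 ]
lipL [0.5922 0.0006 0.0157] [ 0.5894 -0.001   0.021 ] [ 0.5965 -0.0024  0.021 ]
lipR [ 0.5829 -0.0581  0.0188] [ 0.5809 -0.0592  0.021 ] [ 0.5854 -0.0586  0.021 ]
l1a [ 0.586  -0.0049  0.0086] [ 0.5872 -0.0043  0.006 ] [ 0.5841 -0.0033  0.006 ]
l1b [0.4809 0.0156 0.005 ] [0.4801 0.015  0.006 ] [0.4821 0.0153 0.006 ]
l2a [ 0.5787 -0.0519  0.0034] [ 0.5775 -0.0525  0.006 ] [ 0.5808 -0.0533  0.006 ]
l2b [ 0.4717 -0.0323  0.0072] [ 0.4716 -0.0325  0.006 ] [ 0.4711 -0.0312  0.006 ]
```

Request:
arm_command(moves=[[0, 0, 8.2, 0, 0, 0.02, 0.4], [0, 0, 8.2, 0, 0, 0.02, 0.4], [0, 0, 8.2, 0, 0, 0.02, 0.4], [0, 0, 8.2, 0, 0, 0.02, 0.4], [0, 0, 8.2, 0, 0, 0.02, 0.4]])

```text
time: 0.6
position: [0.2795, -0.5587, 0.1566]
eef_rot: [-3.141, 0.001, -0.258]
force: [-0.4, 0.5, -0.2]
opening: 0.0533
grasp_force: 0.0
```

Request:
arm_command(moves=[[0, 0, 0, 0.0087, -0.037, 0, 0.4], [0, 0, 0, 0.0087, -0.037, 0, 0.4], [0, 0, 0, 0.0087, -0.037, 0, 0.4], [0, 0, 0, 0.0087, -0.037, 0, 0.4], [0, 0, 0, 0.0087, -0.037, 0, 0.4], [0, 0, 0, 0.0087, -0.037, 0, 0.4], [0, 0, 0, 0.0087, -0.037, 0, 0.4], [0, 0, 0, 0.0087, -0.037, 0, 0.4], [0, 0, 0, 0.0087, -0.037, 0, 0.4], [0, 0, 0, 0.0087, -0.037, 0, 0.4]])

```text
time: 1.6
position: [0.4566, -0.2208, 0.1575]
eef_rot: [-3.141, 0.0, -0.252]
force: [0.7, -0.6, 0.7]
opening: 0.0529
grasp_force: 0.0
```

Request:
arm_command(moves=[[0, 0, 0, 0, 0, 0, 0.4], [0, 0, 0, 0, 0, 0, 0.4]])

```text
time: 1.8
position: [0.4564, -0.2213, 0.1575]
eef_rot: [-3.141, 0.0, -0.249]
force: [0.2, -0.8, 0.0]
opening: 0.0528
grasp_force: 0.0
```

Request:
arm_command(moves=[[0, 0, 0, 0, 0, 0.03, 0.4], [0, 0, 0, 0, 0, 0.03, 0.4], [0, 0, 0, 0, 0, 0.03, 0.4], [0, 0, 0, 0, 0, 0.02, 0.4], [0, 0, 0, 0, 0, 0.01, 0.4], [0, 0, 0, 0, 0, 0.0095, 0.4], [0, 0, 0, 0, 0, 0, 0.4]])

```text
time: 2.5
position: [0.4555, -0.223, 0.0277]
eef_rot: [3.141, 0.001, -0.253]
force: [-0.4, 0.1, -0.4]
opening: 0.053
grasp_force: 0.0
```

Request:
arm_command(moves=[[0, 0, 0, 0, 0, 0, 1], [0, 0, 0, 0, 0, 0, 1], [0, 0, 0, 0, 0, 0, 1], [0, 0, 0, 0, 0, 0, 1], [0, 0, 0, 0, 0, 0, 1], [0, 0, 0, 0, 0, 0, 1]], force=35)

```text
time: 3.1
position: [0.4564, -0.2224, 0.0287]
eef_rot: [3.141, -0.001, -0.252]
force: [-0.1, 1.1, 6.4]
opening: 0.0218
grasp_force: 35.0
```

```bash
python3 - <<'E'
from plant import *
import cv2
print(sense()['joint_pos'])
t=get_image("top")[:,:,::-1];s=get_image("scene")[:,:,::-1]
cv2.imwrite("pics/top1.png",t);cv2.imwrite("pics/scene1.png",s)
f=lambda i:cv2.resize(i,(780,400),interpolation=cv2.INTER_CUBIC)
cv2.imwrite("pics/c3.png",cv2.vconcat([cv2.resize(t[150:222,350:480],(520,288),interpolation=2),cv2.resize(s[220:292,230:360],(520,288),interpolation=2)]))
E
```

```text
[ 0.34417533  0.94606951  0.03054632  2.05586901 -0.17664785  0.14114692
 -1.28553225]
```

View pics/c3.png

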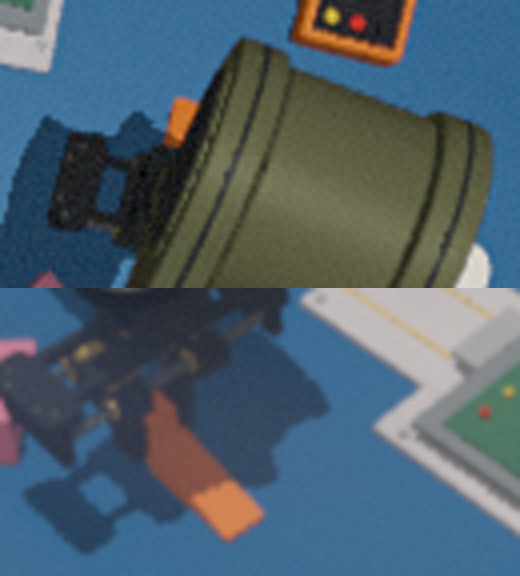

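The grip opening is 21.8 mm, which matches the 22 mm block, and the wedge sits square between the fingers (toe at about (235,520) in the lower half). Next I lift, turn and carry it over to the apron.

Request:
arm_command(moves=[[0, 0, 0, 0, 0, -0.01, 1], [0, 0, 0, 0, 0, -0.02, 1], [0, 0, 0, 0, 0, -0.025, 1], [0, 0, -3.9, 0, 0, 0, 1], [0, 0, 0, 0, 0, 0, 1]])

```text
time: 3.7
position: [0.4563, -0.2224, 0.0842]
eef_rot: [3.141, -0.001, -0.183]
force: [0.7, -0.0, -0.4]
opening: 0.0221
grasp_force: 35.0
```

Request:
arm_command(moves=[[0, 0, 0, -0.001, -0.0235, 0, 1], [0, 0, 0, -0.001, -0.0235, 0, 1], [0, 0, 0, -0.001, -0.0235, 0, 1], [0, 0, 0, -0.001, -0.0235, 0, 1], [0, 0, 0, -0.001, -0.0235, 0, 1], [0, 0, 0, -0.001, -0.0235, 0, 1], [0, 0, 0, -0.001, -0.0235, 0, 1], [0, 0, 0, -0.001, -0.0235, 0, 1], [0, 0, 0, 0, -0.0235, 0, 1], [0, 0, 0, 0, 0, 0, 1]])

```text
time: 4.7
position: [0.4871, -0.0087, 0.0828]
eef_rot: [-3.139, 0.001, -0.179]
force: [-0.1, 0.1, -0.3]
opening: 0.0219
grasp_force: 35.0
```

Request:
arm_command(moves=[[0, 0, 0, 0, 0, 0, 1], [0, 0, 0, 0, 0, 0, 1]])

```text
time: 4.9
position: [0.4864, -0.0143, 0.0831]
eef_rot: [3.14, 0.001, -0.186]
force: [-1.2, 0.1, -2.0]
opening: 0.0219
grasp_force: 35.0
```

```bash
python3 - <<'E'
from plant import *
import cv2
s0=sense();print(s0['joint_pos'],s0['eef_rot'])
t=get_image("top")[:,:,::-1];s=get_image("scene")[:,:,::-1]
cv2.imwrite("pics/top2.png",t);cv2.imwrite("pics/scene2.png",s)
cv2.imwrite("pics/c4.png",cv2.hconcat([cv2.resize(t[100:240,270:400],None,fx=3,fy=3,interpolation=2),cv2.resize(s[150:290,280:410],None,fx=3,fy=3,interpolation=2)]))
E
```

```text
[-0.11874272  0.8331053   0.08673823  2.1129031  -0.31034257  0.20796214
 -1.51299474] [ 3.14036362e+00  5.48100275e-04 -1.85992119e-01]
```

View pics/c4.png

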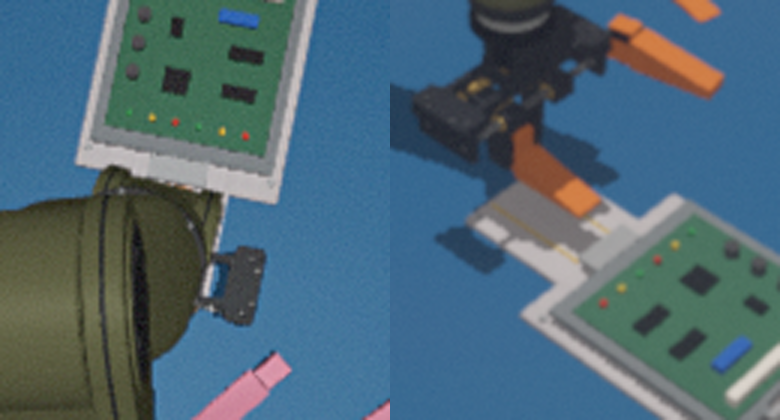

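The scene half shows the wedge hovering over the apron, aimed along the lanes with its toe at (580,205). I'll refine the fixture yaw from the initial picture's plate outline and read the settled pose.

```bash
python3 - <<'E'
from h import *
import cv2
for f in("top0","top2"):
    t=cv2.imread(f"pics/{f}.png");h=cv2.cvtColor(t,cv2.COLOR_BGR2HSV)
    g=cv2.inRange(h,(60,60,40),(90,255,255));g[:, :270]=0;g[:,400:]=0;g[200:]=0
    c=max(cv2.findContours(cv2.morphologyEx(g,cv2.MORPH_CLOSE,np.ones((7,7))),0,1)[0],key=cv2.contourArea)
    b=cv2.boxPoints(cv2.minAreaRect(c));P=np.array([atz("top",p,.025) for p in b])[:,:2]
    for i in range(4):
        d=P[(i+1)%4]-P[i];print(f,"board",np.linalg.norm(d).round(4),np.degrees(np.arctan2(d[1],d[0])).round(2))
    w=cv2.bitwise_not(cv2.inRange(h,(95,90,30),(125,255,255)))  # not mat
    # plate long edges: per-row boundaries
    for a in range(2):
        pts=[]
        for r in range(92,150,1):
            row=np.where(w[r,280:400]>0)[0]+280; pts.append((row[0] if a==0 else row[-1],r))
        W=np.array([atz("top",p,.006)[:2] for p in pts]);k=np.polyfit(W[:,0],W[:,1],1)
        print("edge",np.degrees(np.arctan(k[0])).round(2),(W[:,1]-np.polyval(k,W[:,0])).std().round(4), 'y at x=.65',np.polyval(k,.65).round(4))
for i in range(3): s=sense();print(s['position'],s['eef_rot'])
E
```

```text
top0 board 0.175 -10.17
top0 board 0.1663 -100.91
top0 board 0.1745 169.32
top0 board 0.1648 79.29
edge -10.73 0.0009 y at x=.65 0.0655
edge -10.45 0.0009 y at x=.65 -0.1476
top2 board 0.175 -10.17
top2 board 0.1663 -100.91
top2 board 0.1745 169.32
top2 board 0.1648 79.29
edge -10.79 0.0009 y at x=.65 0.0656
edge -10.46 0.0009 y at x=.65 -0.1477
[ 0.4864603  -0.01434924  0.08316701] [ 3.14064739e+00  3.50016498e-04 -1.86170694e-01]
[ 0.4864603  -0.01434924  0.08316701] [ 3.14064739e+00  3.50016498e-04 -1.86170694e-01]
[ 0.4864603  -0.01434924  0.08316701] [ 3.14064739e+00  3.50016498e-04 -1.86170694e-01]
```

Request:
arm_command(moves=[[0, 0, 0, 0, 0, 0, 1], [0, 0, 0, 0, 0, 0, 1], [0, 0, 0, 0, 0, 0, 1]])

```text
time: 5.3
position: [0.4868, -0.0132, 0.0832]
eef_rot: [3.142, -0.0, -0.184]
force: [0.4, 0.2, -1.5]
opening: 0.0218
grasp_force: 35.0
```

Request:
arm_command(moves=[[0, 0, 0, 0, -0.0025, 0.015, 1], [0, 0, 0, 0, 0, 0.015, 1], [0, 0, 0, 0, 0, 0.01, 1], [0, 0, 0, 0, 0, 0.003, 1], [0, 0, 0, 0, 0, 0, 1], [0, 0, 0, 0, 0, 0, 1]])

```text
time: 5.9
position: [0.4874, -0.0106, 0.0405]
eef_rot: [3.141, -0.0, -0.184]
force: [0.9, 0.2, -2.1]
opening: 0.0214
grasp_force: 35.0
```

Request:
arm_command(moves=[[0, 0, 0, 0, 0, 0.002, 1], [0, 0, 0, 0, 0, 0.002, 1], [0, 0, 0, 0, 0, 0.001, 1], [0, 0, 0, 0, 0, 0, 1], [0, 0, 0, 0, 0, 0, 1]])

```text
time: 6.4
position: [0.4873, -0.0105, 0.0352]
eef_rot: [3.142, -0.0, -0.184]
force: [-0.2, -0.2, -1.4]
opening: 0.0223
grasp_force: 35.0
```

```bash
python3 - <<'E'
from plant import *
import cv2
s0=sense();print(s0['position'],s0['eef_rot'],s0['force'],s0['torque'])
s=get_image("scene")[:,:,::-1]
cv2.imwrite("pics/scene3.png",s)
cv2.imwrite("pics/c5.png",cv2.resize(s[190:290,250:380],None,fx=6,fy=6,interpolation=2))
E
```

```text
[ 0.48730719 -0.01046758  0.03521638] [ 3.14156004e+00 -5.79828668e-05 -1.83693304e-01] [-0.24569005 -0.18044052 -1.35356339] [ 0.08452368  0.0415368  -0.01050169]
```

View pics/c5.png

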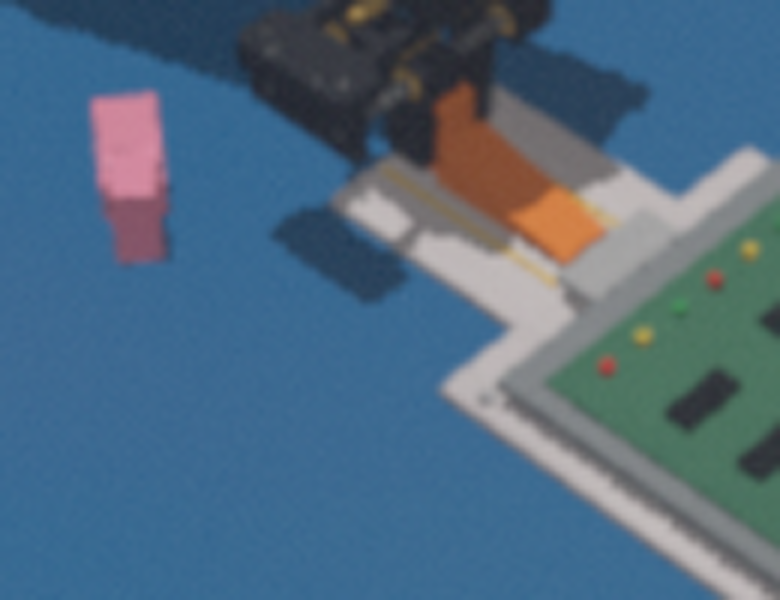

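The toe's upper corners are at about (607,233) and (562,263), just short of the lip front and between the lane lines. The force doesn't show firm contact yet, so I lower gently.

Request:
arm_command(moves=[[0, 0, 0, 0, 0, 0.0005, 1], [0, 0, 0, 0, 0, 0.0005, 1], [0, 0, 0, 0, 0, 0, 1], [0, 0, 0, 0, 0, 0, 1]])

```text
time: 6.85
position: [0.4873, -0.0105, 0.0347]
eef_rot: [-3.142, -0.0, -0.184]
force: [-0.9, 0.6, 4.2]
opening: 0.0221
grasp_force: 35.0
```

```bash
python3 - <<'E'
from h import *
np.set_printoptions(precision=4,suppress=True)
a=atz("scene",S((607,233)),.01);b=atz("scene",S((562,263)),.01)
u=np.array([np.cos(-.185),np.sin(-.185)]);v=np.array([-u[1],u[0]]);L=np.array([.587,-.0293])
for p in(a,b,(a+b)/2): print(p,(p[:2]-L)@u,(p[:2]-L)@v)
print((sense()['position'][:2]-L)@u,(sense()['position'][:2]-L)@v)
E
```

```text
[ 0.584 -0.015  0.01 ] -0.005559937006692615 0.013489333797951818
[ 0.5767 -0.0425  0.01  ] -0.0076903515186133725 -0.014915270972618102
[ 0.5804 -0.0288  0.01  ] -0.006625144262652939 -0.0007129685873331323
-0.10142501847668191 0.00015994203659431064
```

Request:
arm_command(moves=[[0, 0, 0, 0.004, 0, 0, 1], [0, 0, 0, 0.005, 0, 0, 1], [0, 0, 0, 0.005, 0, 0, 1], [0, 0, 0, 0.005, 0, 0, 1], [0, 0, 0, 0.005, 0, 0, 1], [0, 0, 0, 0.004, 0, 0, 1], [0, 0, 0, 0, 0, 0, 1], [0, 0, 0, 0, 0, 0, 1]])

```text
time: 7.65
position: [0.5111, -0.015, 0.0347]
eef_rot: [3.141, 0.007, -0.183]
force: [-6.9, 1.2, 11.9]
opening: 0.0219
grasp_force: 35.0
```

Request:
arm_command(moves=[[0, 0, 0, 0.002, 0, 0, 1], [0, 0, 0, 0.002, 0, 0, 1], [0, 0, 0, 0, 0, 0, 1]])

```text
time: 7.95
position: [0.514, -0.0156, 0.0347]
eef_rot: [3.141, 0.009, -0.183]
force: [-8.6, 2.2, 12.2]
opening: 0.0217
grasp_force: 35.0
```

Request:
arm_command(moves=[[0, 0, 0, 0.002, 0, 0, 1], [0, 0, 0, 0, 0, 0, 1]])

```text
time: 8.15
position: [0.5159, -0.0159, 0.0347]
eef_rot: [3.142, 0.009, -0.183]
force: [-8.4, 1.7, 12.7]
opening: 0.0219
grasp_force: 35.0
```

Request:
arm_command(moves=[[0, 0, 0, 0.002, 0, 0, 1], [0, 0, 0, 0, 0, 0, 1]])

```text
time: 8.35
position: [0.5179, -0.0163, 0.0347]
eef_rot: [3.142, 0.009, -0.183]
force: [-8.6, 1.2, 13.7]
opening: 0.0214
grasp_force: 35.0
```

Request:
arm_command(moves=[[0, 0, 0, 0.002, 0, 0, 1], [0, 0, 0, 0, 0, 0, 1]])

```text
time: 8.55
position: [0.5198, -0.0167, 0.0347]
eef_rot: [3.141, 0.009, -0.183]
force: [-8.9, 1.6, 13.0]
opening: 0.0217
grasp_force: 35.0
```

Request:
arm_command(moves=[[0, 0, 0, 0, 0, -0.0005, 1], [0, 0, 0, 0.002, 0, 0, 1], [0, 0, 0, 0, 0, 0, 1]])

```text
time: 8.85
position: [0.5234, -0.0172, 0.0347]
eef_rot: [3.142, 0.007, -0.183]
force: [-7.7, 0.5, 6.3]
opening: 0.0214
grasp_force: 35.0
```

Request:
arm_command(moves=[[0, 0, 0, 0.002, 0, 0, 1], [0, 0, 0, 0, 0, 0, 1]])

```text
time: 9.05
position: [0.5234, -0.0172, 0.0347]
eef_rot: [3.142, 0.011, -0.183]
force: [-10.4, 2.9, 10.7]
opening: 0.0218
grasp_force: 35.0
```

Request:
arm_command(moves=[[0, 0, 0, 0.002, 0, 0, 1], [0, 0, 0, 0, 0, 0, 1]])

```text
time: 9.25
position: [0.5235, -0.0173, 0.0347]
eef_rot: [3.142, 0.015, -0.183]
force: [-14.0, 2.6, 14.1]
opening: 0.0217
grasp_force: 35.0
```

Request:
arm_command(moves=[[0, 0, 0, 0.002, 0, 0, 1], [0, 0, 0, 0, 0, 0, 1]])

```text
time: 9.45
position: [0.5236, -0.0173, 0.0346]
eef_rot: [3.141, 0.018, -0.183]
force: [-16.8, 4.1, 16.6]
opening: 0.0215
grasp_force: 35.0
```

Request:
arm_command(moves=[[0, 0, 0, 0.002, 0, 0, 1], [0, 0, 0, 0, 0, 0, 1], [0, 0, 0, 0, 0, 0, 1]])

```text
time: 9.75
position: [0.524, -0.0174, 0.0346]
eef_rot: [3.141, 0.022, -0.183]
force: [-18.8, 3.3, 19.0]
opening: 0.0219
grasp_force: 35.0
```

```bash
python3 - <<'E'
from plant import *
import cv2
s=get_image("scene")[:,:,::-1]
cv2.imwrite("pics/scene4.png",s)
cv2.imwrite("pics/c6.png",cv2.resize(s[190:290,290:420],None,fx=6,fy=6,interpolation=2))
E
```

```text
(no output)
```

View pics/c6.png

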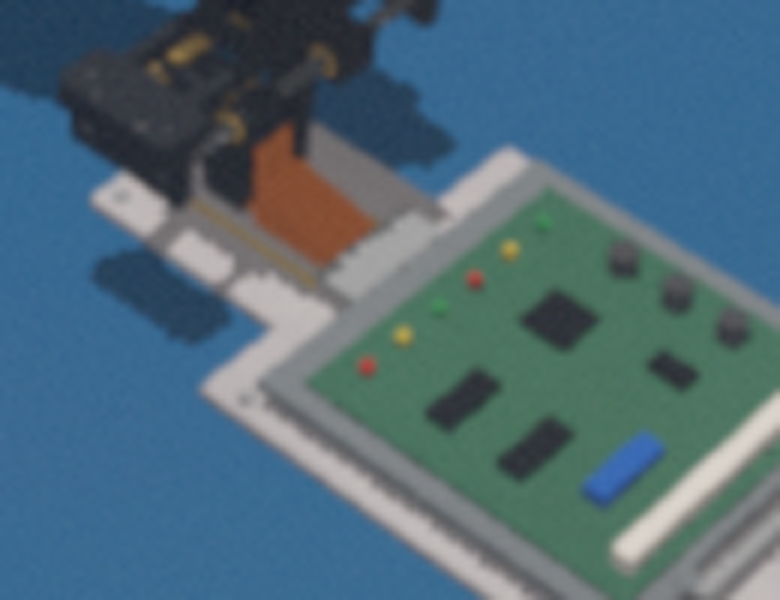

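The lip's front edge is at about (330,275)–(420,215), with the ramp just under it. Contact came at TCP x≈0.5234, and now the downward press and friction are jamming the wedge. I'll relieve the press, then go on pushing.

Request:
arm_command(moves=[[0, 0, 0, 0, 0, -0.0005, 1], [0, 0, 0, 0, 0, 0, 1]])

```text
time: 10.0
position: [0.5306, -0.0186, 0.0346]
eef_rot: [3.141, 0.008, -0.183]
force: [-7.3, 0.4, 3.8]
opening: 0.0218
grasp_force: 35.0
```

Request:
arm_command(moves=[[0, 0, 0, 0, 0, -0.0005, 1], [0, 0, 0, 0, 0, 0, 1]])

```text
time: 10.2
position: [0.533, -0.019, 0.035]
eef_rot: [3.141, 0.003, -0.183]
force: [-2.6, 0.7, -4.4]
opening: 0.0218
grasp_force: 35.0
```

Request:
arm_command(moves=[[0, 0, 0, 0, 0, -0.0005, 1], [0, 0, 0, 0, 0, 0, 1]])

```text
time: 10.4
position: [0.5342, -0.0192, 0.0359]
eef_rot: [3.141, 0.001, -0.184]
force: [-3.5, 0.7, -3.8]
opening: 0.0217
grasp_force: 35.0
```

Request:
arm_command(moves=[[0, 0, 0, 0, 0, 0.0007, 1], [0, 0, 0, 0, 0, 0.0003, 1], [0, 0, 0, 0, 0, 0, 1]])

```text
time: 10.7
position: [0.5345, -0.0193, 0.0352]
eef_rot: [3.142, -0.0, -0.184]
force: [-3.0, 0.4, -3.8]
opening: 0.0219
grasp_force: 35.0
```

Request:
arm_command(moves=[[0, 0, 0, 0.002, 0, 0, 1], [0, 0, 0, 0, 0, 0, 1]])

```text
time: 10.9
position: [0.5369, -0.0197, 0.0353]
eef_rot: [3.142, -0.001, -0.184]
force: [-3.0, -0.5, -3.6]
opening: 0.0215
grasp_force: 35.0
```

Request:
arm_command(moves=[[0, 0, 0, 0.002, 0, 0, 1], [0, 0, 0, 0, 0, 0, 1]])

```text
time: 11.1
position: [0.5389, -0.02, 0.0353]
eef_rot: [3.142, -0.001, -0.184]
force: [-2.6, 0.3, -4.6]
opening: 0.0217
grasp_force: 35.0
```

Request:
arm_command(moves=[[0, 0, 0, 0.002, 0, 0, 1], [0, 0, 0, 0, 0, 0.0005, 1], [0, 0, 0, 0, 0, 0.0004, 1], [0, 0, 0, 0, 0, 0, 1], [0, 0, 0, 0, 0, 0, 1]])

```text
time: 11.6
position: [0.5409, -0.0204, 0.0347]
eef_rot: [-3.142, -0.001, -0.184]
force: [-2.1, 0.2, 0.3]
opening: 0.0215
grasp_force: 35.0
```

```bash
python3 - <<'E'
from h import *
import cv2
s0=sense();print(s0['position'],s0['force'],s0['eef_rot'])
t=get_image("top")[:,:,::-1];s=get_image("scene")[:,:,::-1]
cv2.imwrite("pics/scene5.png",s);cv2.imwrite("pics/top5.png",t)
o=cv2.imread("pics/scene0.png")
c=lambda i:cv2.resize(i[190:290,320:450],None,fx=5,fy=5,interpolation=2)
cv2.imwrite("pics/c7.png",cv2.resize(np.vstack([c(o)[:,:],c(s)]),(390,600),interpolation=cv2.INTER_AREA) if 0 else np.hstack([cv2.resize(o[190:290,320:410],None,fx=4.4,fy=4.4,interpolation=2),cv2.resize(s[190:290,320:410],None,fx=4.4,fy=4.4,interpolation=2)]))
# carrier shift: match patches of board between before/after in scene
for (x,y) in((352,252),(375,240),(395,225)):
    for nm,im in(("scene4",cv2.imread("pics/scene4.png")),("now",s)):
        p=o[y-9:y+9,x-9:x+9];r=im[y-15:y+15,x-15:x+15]
        d=cv2.phaseCorrelate(np.float32(cv2.cvtColor(o[y-12:y+12,x-12:x+12],6)),np.float32(cv2.cvtColor(im[y-12:y+12,x-12:x+12],6)),cv2.createHanningWindow((24,24),cv2.CV_32F))
        print((x,y),nm,np.round(d[0],2),round(d[1],2))
E
```

```text
[ 0.54088008 -0.02043971  0.03470168] [-2.10091294  0.23345586  0.25813863] [-3.14152765e+00 -1.25953581e-03 -1.83760231e-01]
(352, 252) scene4 [ 0.01 -0.01] 0.92
(352, 252) now [-0.03 -0.29] 1.0
(375, 240) scene4 [-0.11  0.09] 0.89
(375, 240) now [ 0.13 -0.54] 0.93
(395, 225) scene4 [-0.06  0.24] 0.86
(395, 225) now [ 0.01 -0.13] 0.87
```

View pics/c7.png

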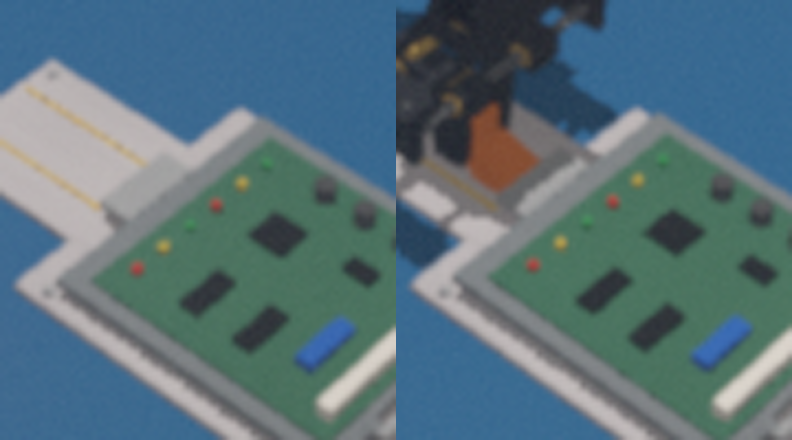

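The right half shows the wedge well under the lip and centred, with everything else unchanged. I'll measure the lift by subpixel tracking of board features and compare it with the hinge model.

```bash
python3 - <<'E'
from h import *
import cv2
def proj(n,P):
    c=get_calibration(n);M=R.from_euler('xyz',c['rotation']).as_matrix();q=M.T@(P-c['eye']);return np.array([c['fx']*q[0]/q[2]+c['cx'],c['fy']*q[1]/q[2]+c['cy']])
u=np.array([np.cos(-.185),np.sin(-.185),0]);v=np.array([-u[1],u[0],0]);L=np.array([.587,-.0293,0])
new=np.mean([get_image("scene").astype(float) for _ in range(6)],0).astype(np.uint8)
nt=np.mean([get_image("top").astype(float) for _ in range(4)],0).astype(np.uint8)
def run(n,old,new,lim):
    g0=cv2.cvtColor(cv2.imread(old),6);g1=cv2.cvtColor(new,7)
    mask=np.zeros_like(g0)
    poly=np.array([proj(n,L+u*a+v*b+[0,0,.027]) for a,b in((.03,-.085),(.03,.085),(.2,.085),(.2,-.085))]).astype(np.int32)
    cv2.fillPoly(mask,[poly],255)
    p=cv2.goodFeaturesToTrack(g0,80,.05,4,mask=mask)
    q,st,e=cv2.calcOpticalFlowPyrLK(g0,g1,p,None,winSize=(13,13))
    a=[];b=[]
    for P0,P1,k in zip(p[:,0],q[:,0],st[:,0]):
        if not k: continue
        W=atz(n,P0,.027);X=(W-L)@u;Y=(W-L)@v
        th=.004/.235;r=W-(L+u*.235+v*Y+np.array([0,0,.019]))
        W2=W+th*np.array([0,0,1])*(-(r@u))+th*u*(r[2])
        d=proj(n,W2)-proj(n,W);a.append(d);b.append(P1-P0)
    a=np.array(a);b=np.array(b)
    for it in range(3):
        sc=(a*b).sum()/(a*a).sum();res=np.linalg.norm(b-sc*a,axis=1);ok=res<max(.4,1.5*np.median(res));a=a[ok];b=b[ok]
    print(n,len(a),"lift mm",4*sc,"med res",np.median(res),"mean pred/meas",a.mean(0),b.mean(0))
run("scene","pics/scene0.png",new,0);run("top","pics/top0.png",nt,0)
run("scene","pics/scene0.png",cv2.imread("pics/scene4.png")[:,:,::-1].copy(),0)
print(sense()['time'])
E
```

```text
scene 12 lift mm 4.463051374246984 med res 0.0773723612036612 mean pred/meas [ 0.08212008 -0.41943243] [ 0.09273275 -0.48301187]
top 11 lift mm -3029.2933690547925 med res 40.24059908986045 mean pred/meas [ 0.01973405 -0.24036277] [ -7.3644924 180.82262  ]
scene 15 lift mm -0.10701356960827701 med res 0.04755146690497873 mean pred/meas [ 0.08141614 -0.4494528 ] [-0.00859782  0.00315959]
12.2
```

```bash
python3 - <<'E'
from plant import *
s=sense();print(s['position'],s['force'],s['grasp_force'])
print(hand_in())
E
```

```text
[ 0.54090957 -0.02040646  0.03466425] [-1.38188599  0.79524246  5.36151153] 34.99945149756968
the job is handed in; nothing more can be done
None
```

The job is handed in: the arm still grips the medium wedge, flat on the apron and centred under the lip. The carrier is raised about 4 mm (3.9 mm from wedge travel, 4.5 mm from the camera), and I saw nothing else disturbed, though I didn't check each item separately.

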